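Wedge the rocking stirrer

TASK

The magnetic stirrer rocks because its front left foot is too short. Without gripping or lifting anything, push the rubber wedge, thin end first, under that foot with your fingertips, testing by pressing on the corner above it, until the stirrer no longer rocks and still stands level where it is. Finish while pressing the top of that corner firmly down with a fingertip, and leave the glassware and the bottles alone.

Things in the scene. Friction and masses are not known exactly. Their poses are not given: they have to be found in the camera images.
- stirrer: white boxy magnetic stirrer, 150 (x) x 200 (y) x 90 mm high, about 3 kg, loose on 4 feet on a flat grey bench mat whose top is z = 4 mm. Origin: at mat height under its middle; x from its front (two black knobs) to its back, y to its left seen from the robot, z up. Housing from z = 25 to 80 mm; white plate 120 x 120 mm on it, top at 90 mm, leaving a bare strip 70 mm wide along the left (+y) side. It stands level when left alone
- under_foot (a point): point at mat height under the centre of the short foot (x = -55, y = +80 mm on the stirrer). The feet are round rubber, 18 mm across, tapered to 8 mm at the bottom, at x = +-55, y = +-80 mm; three reach the mat, the front left one ends 5 to 9 mm above it, otherwise in each run. Axes as the stirrer's
- corner_top (a point): point on the bare flat housing top, 80 mm above the mat, straight above the short foot, 20 mm in from the front and left faces: the place to press. About 3 N down here tips the unwedged stirrer until the short foot lands on the mat, 5 to 9 mm lower. Axes as the stirrer's
- wedge: black rubber wedge, 110 (x) x 50 (y) x 22 mm, 0.09 kg, lying left of the stirrer, thin end towards the short foot. Origin: centre of the flat underside; x points to the thin end (x = +55 mm, 1.5 mm thick); the upright thick end (x = -55 mm, 22 mm high) is pushed; top: one even slope. Slides under about 0.5 N; resists with 3 N and more once it fills the gap; over about 7 N it shoves the stirrer along
- wash_bottle: white wash bottle with a red swan neck, 73 x 90 x 204 mm, bystander; origin under its centre
- flared_bottle: clear glass bottle with flared neck, 72 x 72 x 139 mm, bystander; origin under its centre
- beaker_100: small clear glass beaker, 56 x 60 x 71 mm, bystander; origin under its centre

How it is judged:
By the outcome, as a careful person would: the job done as asked, in the order asked, and still so for the second after the job is handed in, while the arm keeps its last pose, push and grip.
It also fails if it takes over 45 s, if anything falls off the work surface, if the arm or the gripper's body presses on something with over 40 N, if the wrist force passes 120 N, or if a joint passes its speed limit or range.

ROBOT

A 6-joint arm with a two-finger parallel gripper is mounted at the origin on a cart in front of the work surface, level with it; the furniture and walls round the work are solid. World frame = base frame: x ahead of the robot, y to its left, z up, the work surface at z = 0. Lengths are in m, angles in rad, forces in N, time in s.
With the tool pointing down it reaches from about 0.25 to 0.725 m from the base axis. Payload 9.7 kg.
Tool frame: the origin (TCP) lies midway between the tips of the shut fingers; the grasp point (between the pads) lies arm.grasp_offset behind it (arm.grasp_offset is the distance from the TCP to the grasp point, in m); z points along the fingers, y is the direction in which the jaws open and shut (so a half turn about z gives the same grasp; the last joint's range is limited). The gripper opens to 85 mm and grips with 20 to 120 N. Pads are 22 mm wide; open, the fingers measure 114 mm over their backs; the gripper's body (76 mm by 85 mm) begins 54 mm behind the grasp point. The pads swing forward as they close: fully open they stand 13 mm farther back than shut.
Start: joints at [-1.231, 0.087, 0.176, 1.66, 0, 1.571], TCP at [0.183, -0.519, 0.231] pointing down, gripper open.
Joint ranges: [-3.13, 3.13], [-0.85, 1.81], [-1.15, 1.24], [-2.2, 2.28], [-1.44, 1.52], [-3.14, 3.14]. Speed limits (rad/s): [2.22, 2.22, 2.57, 3.14, 3.14, 3.14].

INTERFACE

Orientations are given as a unit quaternion [w, x, y, z].
In Python, from cell import status, eyes, ticket, arm gives the robot as it stands.
- The arm moves only by the shell command python3 -m pendant 'ROWS' [FORCE]. ROWS is JSON, a list of rows, each a list of 3 entries, a list of its own where there are three numbers: the shift along the tool's x, y, z in units of 25 mm (1.0 is 25 mm), then the turn about the tool's z in rad, then the finger opening in mm, from 0 to 85.4. In form: [[[dx, dy, dz], yaw, gripper], ...]. A call has 1 to 12 rows; each row shifts and turns the pose as measured when the row begins, along the tool's axes as they then stand; what a row does not reach is not made up. A row lasts 1/12 s, in which the tool goes at most 41.7 mm and 7.16 degrees, less where a joint would pass 70% of its speed; a pose out of reach is approached as far as the arm can. A call is refused whole if a number of a shift passes 1 or a number of a turn 0.125, either way. A call with a gripper value outside its range is refused whole. The fingers move at their own pace and stop on an object; FORCE is the grip in N (left out, the last holds). Time passes only in rows, so rows that do not move let the fingers close. It gives the time, the measured TCP pose, the force and the opening at its end, in the units of the state.
- status.observe(): the state, without advancing time (a new reading comes with each control period).
- eyes.read_camera(name): name is "side" or "top"; returns the picture (420x560x3 uint8, red, green, blue); there is no depth.
- eyes.calibration(name): a dict with "fx", "fy", "cx", "cy" (pixels), "world_to_cam" (4x4, takes a point from world to camera coordinates). Camera axes: x right, y up, looking along -z (the intrinsics and any distortion apply to the point x, -y, -z); pixel columns grow to the right and rows downward; lengths in m; the calibration is good to about 2 mm. A picture is of the moment at which its call begins. calibration takes no time and is no camera call.
- ticket.job_done(): hands the job in, once; it reports no verdict.
Trained networks look in the newest picture that a camera, given by its name, has taken for a name from the list of things; names that differ only in an ending like _2 or _b are one class to them, and where a whole thing is asked for, a point or a joint stands for the part that bears it (a point fixed in the world has none). Each returns a list of dicts, best first, with "p" (0 to 1); they miss things now and then, are a little off and sometimes report something else, mostly with a low value. They report only what shows in the picture. A call takes as long as a camera call.
- eyes.search_frame(camera, target): "location" ([row, column] in pixels, amid what is visible of it).
- eyes.regions_of(camera, target): "region" (420x560 bool, what is visible of it) and "location" ([row, column] in pixels, amid what is visible of it).
The state is a dict: "time_s": time; "joint_pos": joint angles; "joint_velocities": joint speeds; "tau": joint torques, N m; "ee_pos": TCP position; "orientation": TCP orientation; "force": force on the tool from outside, world axes, zero at the start; "torque": the same for the moment, N m; "gripper_width": opening from 0.0 (shut) to 1.0 (fully open).
Only numpy, scipy, OpenCV 4.12 (cv2) and the standard library are available. Lean on these libraries where they do the work, as an engineer would, in place of code of your own. Each camera call takes 0.05 s, during which the arm holds its last target. There are 200 camera calls.

## Working session

There is one attempt and no reset: what is moved stays moved. The work goes in short steps, Python scripts to look and compute and a shell command to move; the robot and the scene stay as the last step left them, time stands still between calls to the robot, and variables do not carry over. Pictures are saved under pics/ and viewed, about 8 in all and at most 12, crops included, and the job is handed in when it is done.

```bash
mkdir -p pics; ls
cat > h.py <<'E'
import numpy as np, cv2
from cell import status, eyes, ticket, arm
def ray(cam,rc):
    c=eyes.calibration(cam); M=np.array(c["world_to_cam"]); R=M[:3,:3]; o=-R.T@M[:3,3]
    d=R.T@np.array([(rc[1]-c["cx"])/c["fx"],-(rc[0]-c["cy"])/c["fy"],-1.]); return o,d
def at_z(cam,rc,z):
    o,d=ray(cam,rc); return o+d*(z-o[2])/d[2]
def proj(cam,P):
    c=eyes.calibration(cam); M=np.array(c["world_to_cam"]); p=M[:3,:3]@np.array(P)+M[:3,3]
    return np.array([c["cy"]+c["fy"]*p[1]/p[2]*1.0, c["cx"]-c["fx"]*p[0]/p[2]])
E
python3 - <<'E'
from h import *
s=status.observe(); print({k:np.round(v,3) for k,v in s.items()}, arm.grasp_offset)
for cam in("top","side"):
    im=eyes.read_camera(cam); cv2.imwrite(f"pics/{cam}0.png",im[:,:,::-1])
    c=eyes.calibration(cam); print(cam,c.keys(),ray(cam,[210,280]), proj(cam,at_z(cam,[100,100],0.004)))
    for t in("wedge","stirrer","under_foot","corner_top","wash_bottle","flared_bottle","beaker_100"):
        r=eyes.search_frame(cam,t); print(t,[(np.round(a["location"]),round(a["p"],2),np.round(at_z(cam,a["location"],.08 if t in("corner_top","stirrer") else .015),3)) for a in r[:2]])
E
```

```text
pics
{'time_s': np.float64(0.0), 'joint_pos': array([-1.231,  0.087,  0.175,  1.66 ,  0.   ,  1.571]), 'joint_velocities': array([ 0.   ,  0.001,  0.   , -0.   , -0.   ,  0.001]), 'tau': array([ 1.0000e-03, -5.2039e+01,  4.6480e+01,  1.6000e-02,  0.0000e+00,
        0.0000e+00]), 'ee_pos': array([ 0.183, -0.518,  0.231]), 'orientation': array([-0.001,  0.986,  0.169, -0.   ]), 'force': array([ 0.618, -0.117,  0.239]), 'torque': array([0.012, 0.005, 0.04 ]), 'gripper_width': np.float64(0.999)} 0.0187
top dict_keys(['fx', 'fy', 'cx', 'cy', 'world_to_cam']) (array([0.36340482, 0.08977326, 0.94026776]), array([ 0.23246542,  0.01986152, -0.97242082])) [100. 100.]
wedge [(array([256., 400.]), 0.16, array([ 0.502, -0.124,  0.015]))]
stirrer [(array([254., 398.]), 0.61, array([ 0.495, -0.105,  0.08 ]))]
under_foot [(array([256., 399.]), 0.75, array([ 0.502, -0.121,  0.015]))]
corner_top [(array([253., 396.]), 0.6, array([ 0.497, -0.102,  0.08 ]))]
wash_bottle [(array([160., 185.]), 0.82, array([0.681, 0.302, 0.015]))]
flared_bottle [(array([161., 274.]), 0.75, array([0.685, 0.125, 0.015])), (array([252., 398.]), 0.54, array([ 0.509, -0.12 ,  0.015]))]
beaker_100 [(array([164., 230.]), 0.98, array([0.675, 0.212, 0.015]))]
side dict_keys(['fx', 'fy', 'cx', 'cy', 'world_to_cam']) (array([ 0.61716934, -0.30277238,  0.83277848]), array([-0.05730533,  0.45394372, -0.88922822])) [100. 100.]
wedge []
stirrer [(array([294., 231.]), 0.63, array([ 0.499, -0.117,  0.08 ]))]
under_foot [(array([296., 232.]), 0.89, array([ 0.492, -0.104,  0.015]))]
corner_top [(array([292., 231.]), 0.63, array([ 0.5  , -0.113,  0.08 ]))]
wash_bottle [(array([138., 335.]), 0.62, array([0.677, 0.349, 0.015]))]
flared_bottle [(array([202., 324.]), 0.61, array([0.665, 0.151, 0.015]))]
beaker_100 [(array([171., 333.]), 0.66, array([0.68 , 0.242, 0.015]))]
```

View pics/top0.png

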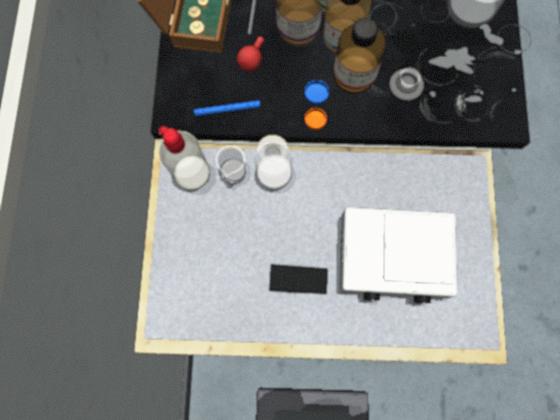

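View pics/side0.png

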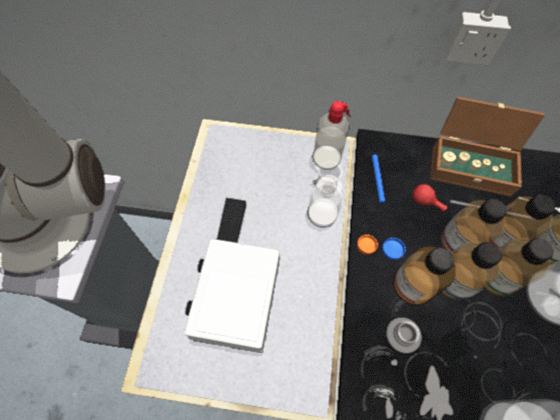

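```bash
cat > fit.py <<'E'
from h import *
from scipy.optimize import minimize
def world(pose,pts):
    x,y,a=pose; c,s=np.cos(a),np.sin(a); p=np.array(pts,float)
    return np.c_[x+c*p[:,0]-s*p[:,1], y+s*p[:,0]+c*p[:,1], p[:,2]+.004]
W=[(sx*.055,sy*.025,z) for sx in(-1,1) for sy in(-1,1) for z in((0,.022) if sx<0 else (0,.0015))]
S=[(sx*.075,sy*.1,z) for sx in(-1,1) for sy in(-1,1) for z in(.025,.08)]
def hull(cam,pose,pts):
    q=np.array([proj(cam,P)[::-1] for P in world(pose,pts)]); return cv2.convexHull(q.astype(np.float32))
def blob(m,near):
    n,l,st,c=cv2.connectedComponentsWithStats(m.astype(np.uint8)); 
    i=1+np.argmin([np.hypot(*(c[k]-near))+(1e3 if st[k,4]<150 else 0) for k in range(1,n)]); return l==i
def masks(cam,im,pw,ps):
    g=im.astype(int).min(2); out={}
    return blob(im.max(2)<60,pw), blob(cv2.morphologyEx((g>195).astype(np.uint8),cv2.MORPH_OPEN,np.ones((5,5))),ps)
def fit(ms,pts,p0):
    def cost(p):
        e=0
        for cam,m in ms.items():
            r=np.zeros((1680,2240),np.uint8)
            cv2.fillConvexPoly(r,np.round(hull(cam,p,pts)*4+1.5).astype(np.int32),255)
            r=cv2.resize(r,(560,420),interpolation=cv2.INTER_AREA)/255.
            e+=np.abs(r-m).sum()
        return e
    r=minimize(cost,p0,method="Nelder-Mead",options=dict(initial_simplex=np.array([p0]+[np.add(p0,d) for d in np.diag([.01,.01,.08])]),xatol=1e-4,fatol=.3)); return r.x,r.fun
def draw(im,cam,polys,fn,roi,k=4):
    v=cv2.resize(im[:,:,::-1],None,fx=k,fy=k,interpolation=cv2.INTER_CUBIC)
    for pts in polys: cv2.polylines(v,[np.round((np.array([proj(cam,P)[::-1] for P in pts])+.5)*k).astype(np.int32)],True,(0,0,255),1)
    r0,r1,c0,c1=[a*k for a in roi]; cv2.imwrite(fn,v[r0:r1,c0:c1])
E
python3 - <<'E'
from fit import *
ims={c:cv2.imread(f"pics/{c}0.png")[:,:,::-1] for c in("top","side")}
print(ims["top"][240,[336,340,342,344,346,350,455,458,462]].tolist(), ims["top"][[204,208,212,292,296,300],400].tolist())
ctr={"top":((298,279),(400,252)),"side":((230,220),(233,294))}
mw,ms={},{}
for c in ims: mw[c],ms[c]=masks(c,ims[c],*ctr[c]); print(c,mw[c].sum(),ms[c].sum())
for sel in(("top",),("side",),("top","side")):
    w=fit({c:mw[c] for c in sel},W,[.46,.07,-1.57]); s=fit({c:ms[c] for c in sel},S,[.5,-.12,0.])
    print(sel,np.round(w[0],4),w[1],np.round(s[0],4),s[1])
w,s=w[0],s[0]
wd=world(w,[W[i] for i in(0,2,6,4)]);wt=world(w,[W[i] for i in(1,3,7,5)])
st=world(s,[S[i] for i in(1,3,7,5)]); sb=world(s,[S[i] for i in(0,2,6,4)])
draw(ims["top"],"top",[wd,wt,st,sb],"pics/f_top.png",(190,310,260,460))
draw(ims["side"],"side",[wd,wt,st,sb],"pics/f_side.png",(190,350,170,300))
import json; json.dump([list(w),list(s)],open("pose.json","w"))
print("foot",world(s,[(-.055,.08,0)]))
E
```

```text
[[182, 188, 195], [93, 97, 97], [89, 92, 92], [182, 188, 182], [247, 247, 245], [252, 251, 250], [219, 220, 219], [198, 201, 207], [203, 211, 216]] [[190, 192, 199], [192, 197, 204], [248, 250, 247], [207, 211, 203], [83, 85, 86], [198, 201, 208]]
top 1340 32837
side 775 44120
('top',) [ 0.452   0.0684 -1.5618] 237.14117647058825 [ 0.5061 -0.1151 -0.0241] 23891.686274509804
('side',) [ 0.4537  0.0781 -1.5843] 248.58431372549018 [ 0.4824 -0.0996 -0.0167] 36622.37254901961Traceback (most recent call last):
  File "<stdin>", line 8, in <module>
  File "fit.py", line 25, in fit
    r=minimize(cost,p0,method="Nelder-Mead",options=dict(initial_simplex=np.array([p0]+[np.add(p0,d) for d in np.diag([.01,.01,.08])]),xatol=1e-4,fatol=.3)); return r.x,r.fun
    res = _minimize_neldermead(fun, x0, args, callback, bounds=bounds,
                               **options)
    fxe = func(xe)
    fx = function(np.copy(x), *(wrapper_args + args))
  File "fit.py", line 21, in cost
    cv2.fillConvexPoly(r,np.round(hull(cam,p,pts)*4+1.5).astype(np.int32),255)
                                  ~~~~^^^^^^^^^^^
  File "fit.py", line 9, in hull
    q=np.array([proj(cam,P)[::-1] for P in world(pose,pts)]); return cv2.convexHull(q.astype(np.float32))
                ~~~~^^^^^^^
  File "h.py", line 9, in proj
    c=eyes.calibration(cam); M=np.array(c["world_to_cam"]); p=M[:3,:3]@np.array(P)+M[:3,3]
ValueError: time passes only in moves, steps and waits
```

```bash
sed -i 's/^def ray/from functools import lru_cache\ncal=lru_cache(None)(lambda c: eyes.calibration(c))\ndef ray/; s/c=eyes.calibration(cam)/c=cal(cam)/' h.py
sed -i 's/g>195/g>226/; s/<60,pw/<100,pw/; s/for z in(.025,.08)\]/for z in(.08,)]/' fit.py
cat > run.py <<'E'
from fit import *
import json,sys
tag=sys.argv[1]
if tag=="0": ims={c:cv2.imread(f"pics/{c}0.png")[:,:,::-1] for c in("top","side")}
else:
    ims={c:eyes.read_camera(c) for c in("top","side")}
ctr={"top":((298,279),(400,252)),"side":((230,220),(233,294))}
mw,ms={},{}
for c in ims: mw[c],ms[c]=masks(c,ims[c],*ctr[c]); print(c,mw[c].sum(),ms[c].sum())
for sel in(("top",),("side",),("top","side")):
    w=fit({c:mw[c] for c in sel},W,[.46,.07,-1.57]); s=fit({c:ms[c] for c in sel},S,[.5,-.12,0.])
    print(sel,np.round(w[0],4),w[1],np.round(s[0],4),s[1])
w,s=w[0],s[0]
wd=world(w,[W[i] for i in(0,2,6,4)]);wt=world(w,[W[i] for i in(1,3,7,5)])
st=world(s,[S[i] for i in(0,1,3,2)])
draw(ims["top"],"top",[wd,wt,st],f"pics/f_top{tag}.png",(190,310,260,460))
draw(ims["side"],"side",[wd,wt,st],f"pics/f_side{tag}.png",(190,340,170,300))
json.dump([list(w),list(s)],open("pose.json","w"))
print("foot",world(s,[(-.055,.08,0)]))
E
python3 run.py 0
```

```text
top 1449 8781
side 861 7256
('top',) [ 0.4518  0.0693 -1.5815] 130.31372549019608 [ 0.5028 -0.1065 -0.0229] 751.5921568627451
('side',) [ 0.4545  0.0772 -1.5648] 166.72549019607843 [ 0.5035 -0.1065 -0.0309] 403.45490196078424
('top', 'side') [ 0.4527  0.071  -1.5911] 331.42352941176466 [ 0.5031 -0.1071 -0.0257] 1155.8784313725491
foot [[ 0.45016803 -0.02572983  0.004     ]]
```

View pics/f_top0.png

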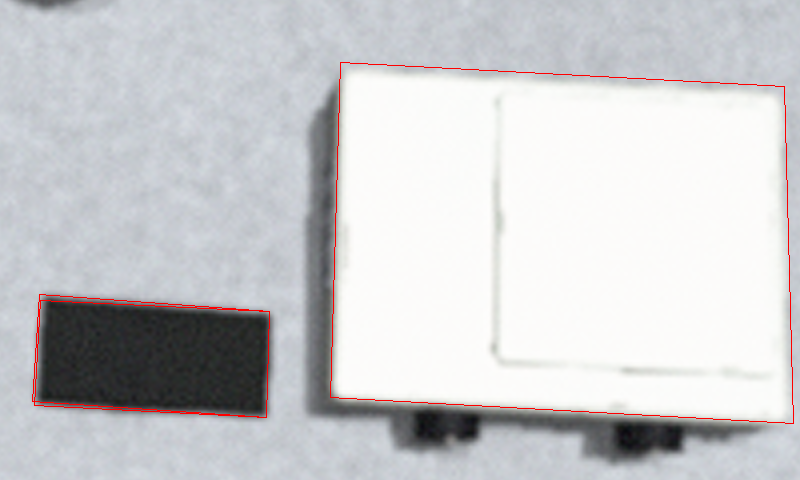

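View pics/f_side0.png

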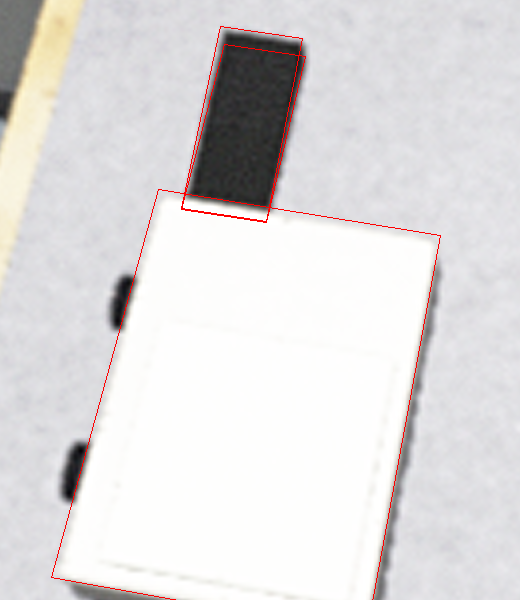

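```bash
python3 -m pendant '[[[1,0,0],-0.12,0],[[1,0,0],-0.12,0],[[1,0,0],-0.12,0],[[1,0,0],-0.12,0],[[1,0,0],-0.12,0],[[1,0,0],-0.12,0],[[1,0,0],-0.12,0],[[1,0,0],-0.12,0],[[1,0,0],-0.12,0],[[1,0,0],-0.12,0],[[1,0.3,0],0,0],[[1,0.3,0],0,0]]' 20
```

```text
time_s: 1.8
ee_pos: [0.3489, -0.2791, 0.2291]
orientation: [-0.0, 0.701, 0.713, -0.0]
force: [1.7, -0.1, -0.3]
gripper_width: -0.001
```

```bash
python3 -m pendant '[[[1,0.25,0],0.04,0],[[1,0.25,0],0,0],[[1,0.25,0],0,0],[[1,0.25,0],0,0],[[1,0.25,0],0,0],[[1,0.25,0],0,0],[[1,0.25,0],0,0],[[1,0.25,0],0,0],[[1,0.25,0],0,0],[[1,0.25,0],0,0],[[1,0.25,0],0,0],[[1,0.25,0],0,0]]'; python3 -m pendant '[[[1,0.1,0],0,0],[[1,0.1,0],0,0],[[1,0.1,0],0,0],[[1,0.1,0],0,0],[[1,0.1,0],0,0],[[0.4,0,0],0,0]]'
```

```text
time_s: 2.8
ee_pos: [0.4314, 0.0348, 0.2312]
orientation: [0.002, 0.716, 0.698, 0.002]
force: [0.6, -0.2, 0.1]
gripper_width: 0.0
time_s: 3.3
ee_pos: [0.4477, 0.1789, 0.2314]
orientation: [0.003, 0.715, 0.699, 0.002]
force: [0.3, 0.1, -0.3]
gripper_width: 0.0
```

```bash
python3 -m pendant '[[[0,0.25,1],0,0],[[0,0,1],0,0],[[0,0,1],0,0],[[0,0,1],0,0],[[0,0,1],0,0],[[0,0,1],0,0],[[0,0,1],0,0],[[0,0,1],0,0],[[0,0,0.3],0,0],[[0,0,0],0,0]]'
```

```text
time_s: 4.13
ee_pos: [0.4561, 0.1791, 0.0173]
orientation: [0.004, 0.714, 0.701, 0.004]
force: [-0.4, 0.2, 0.5]
gripper_width: -0.005
```

```bash
python3 -m pendant '[[[-0.7,-0.08,0.2],0,0],[[-0.6,0,0],0,0],[[0,0,0],0,0]]'
python3 - <<'E'
from h import *
im=eyes.read_camera("top"); cv2.imwrite("pics/t1.png",cv2.resize(im[200:320,200:400,::-1],None,fx=4,fy=4,interpolation=cv2.INTER_CUBIC)); print(status.observe()["force"])
E
```

```text
time_s: 4.38
ee_pos: [0.4542, 0.146, 0.015]
orientation: [0.004, 0.713, 0.701, 0.005]
force: [0.5, 0.7, -0.1]
gripper_width: 0.0
[-0.10376982  0.68384621 -0.32107539]
```

View pics/t1.png

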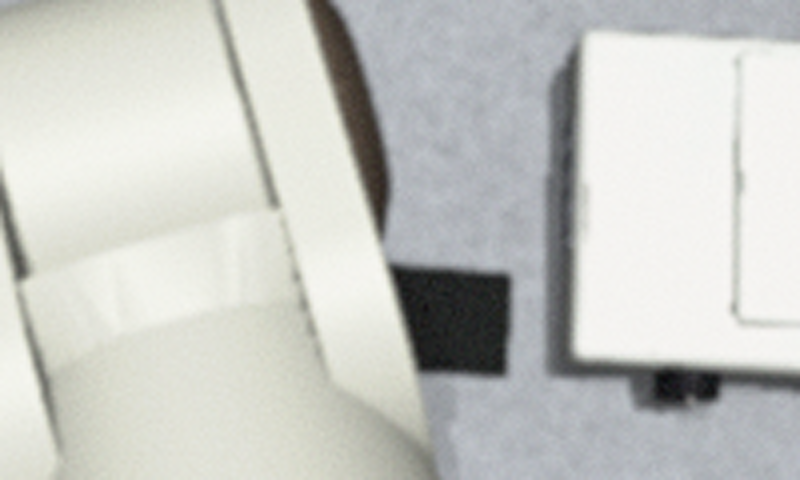

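```bash
python3 -m pendant '[[[-0.25,0,0],0,0],[[-0.25,0,0],0,0],[[-0.25,0,0],0,0],[[-0.25,0,0],0,0]]';python3 -m pendant '[[[-0.25,0,0],0,0],[[-0.25,0,0],0,0],[[-0.25,0,0],0,0],[[-0.25,0,0],0,0]]'
python3 - <<'E'
from h import *
im=eyes.read_camera("top"); s=status.observe(); print(s["force"],s["ee_pos"])
cv2.imwrite("pics/t2.png",cv2.resize(im[200:320,200:400,::-1],None,fx=4,fy=4,interpolation=cv2.INTER_CUBIC))
E
```

```text
time_s: 4.77
ee_pos: [0.4562, 0.1222, 0.0188]
orientation: [0.005, 0.713, 0.702, 0.008]
force: [-0.2, -0.4, -0.2]
gripper_width: 0.004
time_s: 5.1
ee_pos: [0.456, 0.0949, 0.0192]
orientation: [0.005, 0.712, 0.702, 0.008]
force: [-0.3, 2.0, 0.5]
gripper_width: 0.005
[-0.47874034 -0.59823379 -0.75685459] [0.45585775 0.09401773 0.01915666]
```

View pics/t2.png

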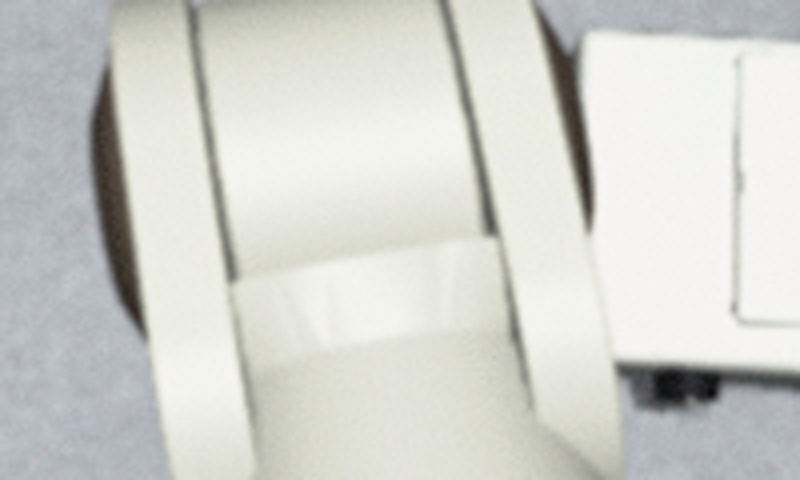

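```bash
python3 -m pendant '[[[-0.15,-0.1,0.2],0,0],[[-0.15,0,0],0,0],[[-0.1,0,0],0,0]]';python3 -m pendant '[[[-0.1,0,0],0,0],[[-0.1,0,0],0,0]]'
```

```text
time_s: 5.4
ee_pos: [0.4532, 0.083, 0.0136]
orientation: [0.005, 0.713, 0.701, 0.008]
force: [-0.7, -0.4, 1.2]
gripper_width: 0.001
time_s: 5.57
ee_pos: [0.453, 0.0776, 0.0135]
orientation: [0.005, 0.713, 0.701, 0.008]
force: [0.2, 1.4, -0.1]
gripper_width: 0.0
```

```bash
python3 -m pendant '[[[-0.1,0,0],0,0],[[0,0,0],0,0]]'
python3 - <<'E'
from h import *
s=status.observe(); print(s["force"],s["ee_pos"])
im=eyes.read_camera("side"); cv2.imwrite("pics/s2.png",cv2.resize(im[150:350,150:300,::-1],None,fx=3,fy=3,interpolation=cv2.INTER_CUBIC))
E
```

```text
time_s: 5.73
ee_pos: [0.4529, 0.0745, 0.0134]
orientation: [0.005, 0.713, 0.701, 0.008]
force: [-0.2, -1.4, -0.2]
gripper_width: -0.0
[-0.19873851 -1.41514237 -0.23218326] [0.45288229 0.07452384 0.01343072]
```

View pics/s2.png

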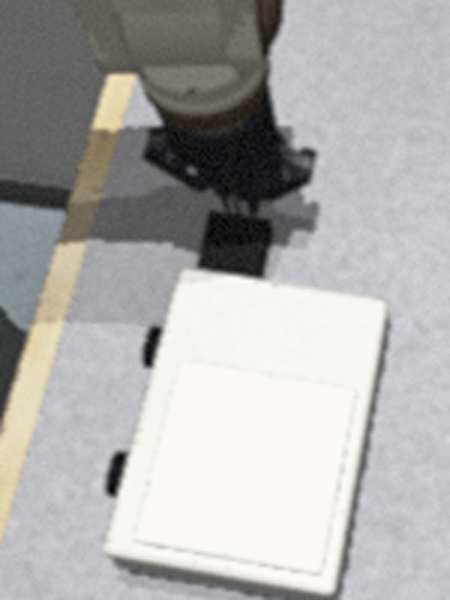

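```bash
python3 -m pendant '[[[-0.08,0,0],0,0]]'|grep -E "ee|force";python3 -m pendant '[[[-0.08,0,0],0,0]]'|grep -E "ee|force";python3 -m pendant '[[[-0.08,0,0],0,0]]'|grep -E "ee|force";python3 -m pendant '[[[-0.08,0,0],0,0]]'|grep -E "ee|force"
```

```text
ee_pos: [0.4529, 0.0728, 0.0134]
force: [0.4, 0.7, 1.2]
ee_pos: [0.4528, 0.0707, 0.0134]
force: [0.3, 1.1, -0.0]
ee_pos: [0.4529, 0.0688, 0.0134]
force: [0.9, 3.4, 0.2]
ee_pos: [0.4528, 0.0673, 0.0134]
force: [-0.9, 8.7, -0.8]
```

```bash
python3 -m pendant '[[[0,0,0],0,0]]'|grep -E "ee|force"; python3 run.py 1; python3 -m pendant '[[[0,0,0],0,0]]'|grep -E "ee|force"
```

```text
ee_pos: [0.4529, 0.0673, 0.0135]
force: [0.4, 0.3, 0.4]
top 474 7566
side 116502 6458
('top',) [ 0.489   0.1059 -1.5577] 1594.8117647058823 [ 0.4988 -0.1082  0.0562] 2192.8235294117644
('side',) [ 0.4431  0.0845 -1.5897] 115480.34901960785 [ 0.5034 -0.0979 -0.0011] 1122.549019607843
('top', 'side') [ 0.4456  0.0932 -1.6294] 117345.60392156863 [ 5.024e-01 -1.043e-01  3.000e-04] 3461.690196078431
foot [[ 0.44740888 -0.02433533  0.004     ]]
ee_pos: [0.4529, 0.0672, 0.0135]
force: [0.2, 2.5, 0.3]
```

```bash
python3 -m pendant '[[[0.5,0,0],0,0],[[0.2,0,-1],0,0],[[0,0,-1],0,0],[[0,0,-1],0,0],[[0,0,-1],0,0],[[0,0,-0.3],0,0],[[-1,0,0],0,0],[[-1,0,0],0,0],[[-1,0,0],0,0],[[-1,0,0],0,0],[[-0.3,0,0],0,0],[[0,0,0],0,0]]'
python3 - <<'E'
from h import *
im=eyes.read_camera("side"); cv2.imwrite("pics/s3.png",cv2.resize(im[150:350,150:300,::-1],None,fx=3,fy=3,interpolation=cv2.INTER_CUBIC))
a=cv2.imread("pics/side0.png")[:,:,::-1]
# stirrer shift in the image since the start: register the far half of the stirrer
b0=a[255:350,170:290].astype(np.float32).mean(2); b1=im[255:350,170:290].astype(np.float32).mean(2)
b0=(b0>226)*255.;b1=(b1>226)*255.
print(cv2.phaseCorrelate(np.float32(b0),np.float32(b1)))
E
```

```text
time_s: 7.38
ee_pos: [0.4477, -0.0284, 0.1228]
orientation: [0.006, 0.712, 0.702, 0.005]
force: [0.2, 0.5, -0.2]
gripper_width: 0.002
((-60.36336931540741, 4.630641967168174), 0.00968735913435618)
```

View pics/s3.png

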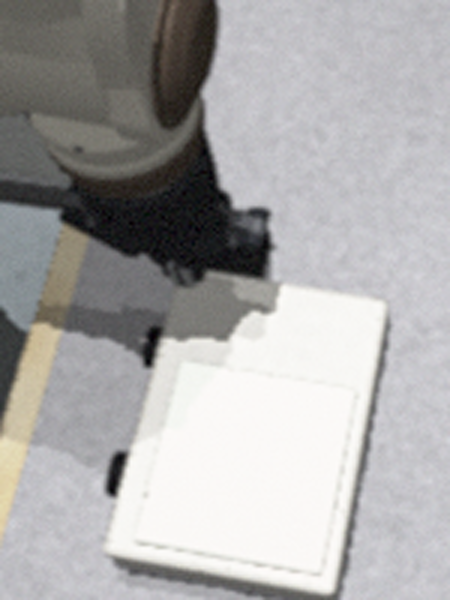

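```bash
python3 -m pendant '[[[0.1,0.1,0.6],0,0],[[0,0,0.6],0,0],[[0,0,0],0,0]]'|grep -E "ee|force"; for i in 1 2 3; do :; done; python3 -m pendant '[[[0,0,0.1],0,0]]'|grep -E "ee|force"; python3 -m pendant '[[[0,0,0.1],0,0]]'|grep -E "ee|force"; python3 -m pendant '[[[0,0,0.1],0,0]]'|grep -E "ee|force"; python3 -m pendant '[[[0,0,0.1],0,0]]'|grep -E "ee|force"
```

```text
ee_pos: [0.4511, -0.0235, 0.0918]
force: [-0.8, 0.9, -0.7]
ee_pos: [0.4512, -0.0226, 0.0894]
force: [-0.4, 0.4, 0.5]
ee_pos: [0.4511, -0.0219, 0.0868]
force: [-0.2, 0.2, 0.6]
ee_pos: [0.4513, -0.0214, 0.0846]
force: [0.1, 0.4, 0.3]
ee_pos: [0.4515, -0.0211, 0.0835]
force: [-12.9, -2.8, 30.8]
```

```bash
python3 -m pendant '[[[0,0,0],0,0]]'|grep -E "ee|force"; python3 -m pendant '[[[0,0,-0.1],0,0]]'|grep -E "ee|force"; python3 -m pendant '[[[-0.12,0,-0.1],0,0]]'|grep -E "ee|force"; python3 -m pendant '[[[0,0,0],0,0]]'|grep -E "ee|force"
```

```text
ee_pos: [0.4517, -0.021, 0.0844]
force: [-0.2, 0.2, -0.6]
ee_pos: [0.4517, -0.0208, 0.0872]
force: [-0.2, -0.3, 0.1]
ee_pos: [0.4518, -0.0235, 0.0903]
force: [-1.1, -0.7, -0.5]
ee_pos: [0.4522, -0.0237, 0.0911]
force: [0.1, 0.8, -1.2]
```

```bash
python3 -m pendant '[[[-0.06,-0.06,0.15],0,0],[[0,0,0.08],0,0]]'|grep -E "ee|force"; P() { :; }; python3 -m pendant '[[[0,0,0.03],0,0]]'|grep -E "ee|force"; python3 -m pendant '[[[0,0,0.03],0,0]]'|grep -E "ee|force"; python3 -m pendant '[[[0,0,0.03],0,0]]'|grep -E "ee|force"; python3 -m pendant '[[[0,0,0.03],0,0]]'|grep -E "ee|force"
```

```text
ee_pos: [0.4512, -0.0255, 0.0856]
force: [-0.2, -0.6, 0.0]
ee_pos: [0.451, -0.0256, 0.0844]
force: [0.7, 0.5, -0.2]
ee_pos: [0.451, -0.0256, 0.0837]
force: [-3.9, 1.8, 15.0]
ee_pos: [0.451, -0.0256, 0.0837]
force: [-5.4, 1.5, 14.2]
ee_pos: [0.451, -0.0256, 0.0838]
force: [-4.6, 0.0, 10.3]
```

Run:
```python
from h import *
a=cv2.imread("pics/side0.png"); b=eyes.read_camera("side")[:,:,::-1]
t=cv2.imread("pics/top0.png"); u=eyes.read_camera("top")[:,:,::-1]
s=status.observe(); print(s["time_s"],s["force"],s["ee_pos"])
for n,p,q,(r0,r1,c0,c1) in(("side",a,b,(250,355,180,285)),("top",t,u,(200,310,400,470))):
    M=np.eye(2,3,dtype=np.float32); g=lambda i: cv2.cvtColor(np.ascontiguousarray(i[r0:r1,c0:c1]),cv2.COLOR_BGR2GRAY)
    cc,M=cv2.findTransformECC(g(p),g(q),M,cv2.MOTION_EUCLIDEAN,(3,200,1e-6)); print(n,cc,M.round(4).tolist())
v=np.hstack([cv2.resize(i[200:350,170:300],None,fx=3,fy=3,interpolation=cv2.INTER_CUBIC) for i in(a,b)]); cv2.imwrite("pics/cmp.png",v)
```

```text
8.95 [-4.06149653 -0.14644208  9.36249795] [ 0.45102719 -0.02559632  0.08379246]
side 0.7732039501839713 [[1.0, -0.00279999990016222, 0.18310000002384186], [0.00279999990016222, 1.0, 0.28769999742507935]]Traceback (most recent call last):
  File "<stdin>", line 7, in <module>
cv2.error: OpenCV(4.12.0) /io/opencv/modules/video/src/ecc.cpp:574: error: (-7:Iterations do not converge) NaN encountered. in function 'findTransformECC'
```

```bash
python3 -m pendant '[[[0,0,0.045],0,0]]'|grep -E "ee|force"; python3 -m pendant '[[[0,0,0.045],0,0]]'|grep -E "ee|force"
python3 - <<'E'
from h import *
a=cv2.imread("pics/side0.png")
for i in range(4): b=eyes.read_camera("side")[:,:,::-1]; s=status.observe(); print(s["time_s"],s["force"].round(1),s["ee_pos"].round(4))
v=np.hstack([cv2.resize(np.ascontiguousarray(i[200:350,170:300]),None,fx=3,fy=3,interpolation=cv2.INTER_CUBIC) for i in(a,b)]); cv2.imwrite("pics/cmp.png",v)
E
```

```text
ee_pos: [0.4511, -0.0256, 0.0837]
force: [-6.7, 0.8, 14.0]
ee_pos: [0.4511, -0.0256, 0.0837]
force: [-6.4, 0.2, 12.7]
9.1667 [-5.5  0.1 12.1] [ 0.4511 -0.0256  0.0837]
9.2167 [-4.9  0.4 12.1] [ 0.4511 -0.0256  0.0837]
9.2667 [-4.2  0.4 11.8] [ 0.4511 -0.0256  0.0837]
9.3167 [-4.5  1.5 12.7] [ 0.451  -0.0256  0.0837]
```

View pics/cmp.png

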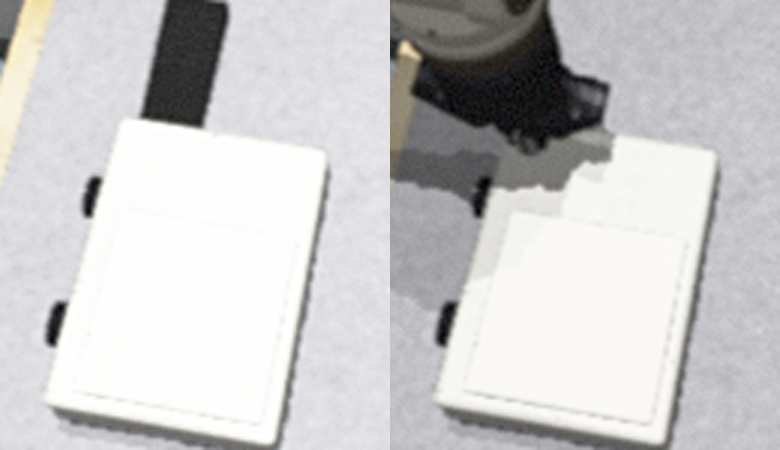

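```bash
python3 -c "
from cell import ticket; print(ticket.job_done())"
```

```text
the job is handed in; nothing more can be done
None
```

I pushed the wedge thin end first under the short foot with the shut fingertips, and the stirrer no longer rocks. I handed the job in at 9.3 s of the allowed 45 s, with a fingertip pressing the corner down.

**Rocking and level:** I first touched the corner top at about z = 84.4 mm, against 84 mm expected when level. A steady press of about 12 N held at z = 83.7 mm, less than 1 mm lower, where the unwedged stirrer would have dropped 5 to 9 mm.

**Position:** In the side camera the stirrer stands where it began, with a shift of at most about 0.3 pixel and a turn of about 0.16°. The glassware and bottles were never approached.

**Failed or less certain:**
- **Push force:** The push peaked at 8.7 N in one reading, above the 7 N that can shove the stirrer, and settled at 0.3 to 2.5 N. I saw no shift.
- **First press:** The first test press touched down with about 31 N for one row, with 13 N of it sideways.
- **Final press:** The last press also carries about 5 N sideways.
- **Camera checks:** The automatic pose fit after the push and the top-camera comparison failed, with the arm covering part of the view. The position check therefore rests on the side camera alone, and the wedge was hidden in the last picture.

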